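# Fill the empty storage jar with walnuts through the funnel

### The job

Two of the three glass jars on the wooden tray are already full of walnuts; fill the empty one: set the funnel in its mouth and pour all five walnuts from the scoop through the funnel into the jar. When you have finished, the jar stands upright on the tray without the funnel, the empty scoop lies flat on the worktop and the funnel stands on its spout on the worktop. Leave the full jars, the spice jar and the salt shaker where they stand, and do not tip the jar you fill.

Things in the scene. Friction and masses are not known exactly. Their poses are not given: they have to be found in the camera images.
- tray: low wooden tray, 115 x 370 mm, fixed to the worktop; its floor is 8 mm above the worktop, its rim 16 mm. Origin at the centre of its underside, y along its length. The three jars stand in it in a row along y, about 120 mm apart
- jar_empty: the empty clear glass jar, straight-sided, 75 mm outside diameter, 105 mm high, walls 4 mm, floor 6 mm thick, open mouth 67 mm wide; loose, 0.4 kg. Origin at the centre of its underside, z up. Any of the three places in the row can be its place
- jar_empty_mouth (a point): centre of the empty jar's mouth, at rim height (105 mm above the jar's underside)
- jar_full_a: a jar of the same kind that is already full of walnuts, nearly up to its rim (they are fixed in it); origin at the centre of its underside
- jar_full_b: the other jar that is already full of walnuts; origin at the centre of its underside
- funnel: steel wide jam funnel, loose, standing on its spout. Spout 58 mm outside, 53 mm inside diameter, 26 mm long, then a 46 degree cone up to a 140 mm rim; 75 mm high. Origin at the centre of the spout's lower end, z up. Seated in a jar its cone rests on the rim, the spout's end 30 mm below the rim. Handle bar 12 mm wide, 22 mm high along +x, 68 to 118 mm from the axis
- funnel_handle (a point): grip point in the middle of the funnel's handle bar, 92 mm along +x from the axis, 65 mm above the spout's end
- scoop: steel scoop, loose, lying flat, with five walnuts in it. Trough 66 mm wide, walls 3 mm, floor from x = -48 to +34 mm, then a ramp rising at 25 degrees to the lip at x = 78 mm; cheeks and back 52 mm high. Origin on the underside of the trough, x towards the lip, z up. Wooden bar handle, level, x = -55 to -145 mm, 15 mm wide, 24 mm high, its middle 36 mm above the underside
- scoop_handle (a point): grip point on the scoop's handle, x = -88 mm, 36 mm above the scoop's underside
- scoop_lip (a point): middle of the scoop's front lip, x = +78 mm, 21 mm above the scoop's underside
- walnut_1_center (a point): centre of a walnut, 26 mm across, 12 g, loose in the scoop at the start
- walnut_2_center (a point): centre of the second loose walnut, the same size
- walnut_3_center (a point): centre of the third loose walnut, the same size
- walnut_4_center (a point): centre of the fourth loose walnut, the same size
- walnut_5_center (a point): centre of the fifth loose walnut, the same size
- salt_shaker: glass salt shaker, 44 mm wide and 90 mm high, a bystander in front of the tray; origin at the centre of its underside
- spice_jar_a: spice jar with a dark cap, 44 mm wide and 105 mm high, a bystander; origin at the centre of its underside

How it is judged:
By the outcome, as a careful person would: the job done as asked, in the order asked, and still so for the second after the job is handed in, with the robot touching nothing.
It also fails if it takes over 72 s, if anything falls off the work surface, if the arm or the gripper's body presses on something with over 40 N, if the wrist force passes 120 N, or if a joint passes its speed limit or range.

### The arm

A 7-joint arm with a two-finger parallel gripper is mounted at the origin on a cart in front of the work surface, level with it; the furniture and walls round the work are solid. World frame = base frame: x ahead of the robot, y to its left, z up, the work surface at z = 0. Lengths are in mm, angles in degrees, forces in N, time in s.
With the tool pointing down it reaches from about 400 to 875 mm from the base axis. Payload 19.3 kg.
Tool frame: the origin (TCP) lies midway between the tips of the shut fingers; the grasp point (between the pads) lies 19 mm behind it; z points along the fingers, y is the line along which they close (so a half turn about z gives the same grasp; the last joint's range is limited). The gripper opens to 85 mm and grips with 20 to 120 N. Pads are 22 mm wide; open, the fingers measure 114 mm over their backs; the gripper's body (76 mm by 85 mm) begins 54 mm behind the grasp point. The pads swing forward as they close: fully open they stand 13 mm farther back than shut.
Start: joints at [-75.413, 29.874, -2.08, 91.645, 1.215, 58.505, -6.463], TCP at [199.468, 592.307, 231.291] pointing down, gripper open.
Joint ranges: [-166.77, 166.77], [-17.47, 122.26], [-85.68, 81.53], [9.62, 139.38], [-72.42, 252.41], [9.2, 110.78], [-144.41, 144.41]. Speed limits (degrees/s): [108.29, 108.29, 136.94, 136.94, 172.46, 172.46, 172.46].

### API

Orientations are given as [roll, pitch, yaw] about the fixed x, y, z axes, in that order (R = Rz(yaw) Ry(pitch) Rx(roll)).
In Python, from bench import env gives the robot as it stands.
- The arm moves only by the shell command python3 -m handwheel 'ROWS'. ROWS is JSON, a list of rows, each a list of 3 entries, a list of its own where there are three numbers: the opening, from -1 (shut) to 1 (fully open), then the shift along the tool's x, y, z in cm, then the turn, a rotation vector about the tool's x, y, z in rad. A call has 1 to 20 rows; each row is the pose to reach, as a shift and turn from the pose commanded when the call began, along the tool's axes at that moment; what a row does not reach only later rows make up. A row lasts 1/12 s, in which the tool goes at most 41.7 mm and 7.16 degrees, less where a joint would pass 70% of its speed; a pose out of reach is approached as far as the arm can. A call with a gripper value outside its range is refused whole. The fingers move at their own pace and stop on an object; the grip force is fixed at half the most. Time passes only in rows, so rows that repeat a pose let the fingers close. It gives the time, the measured TCP pose, the force, the opening and the grip force at its end, in the units of the state.
- env.get_state(): the state, without advancing time (a new reading comes with each control period).
- env.snapshot(name): name is "scene" or "top"; returns a dict with "frame" (400x640x3 uint8, red, green, blue), "fovy" (degrees; the focal length in pixels is half the picture's height over the tangent of half this angle, whatever the lens; pixels are square), "cx", "cy" (the principal point, pixels), "D" ([k1, k2, p1, p2, k3] as OpenCV has them; the pictures are not rectified), "R" (3x3) and "t" (3): a world point X has camera coordinates R X + t. Camera axes: x right, y down, z forward; pixel columns grow to the right and rows downward; lengths in mm; the calibration is good to about 2 mm. A picture is of the moment at which its call begins. There is no depth.
- env.sign_off(): hands the job in; it is judged then, once.
The state is a dict: "t": time; "joint_pos": joint angles; "dq": joint speeds; "tau": joint torques, N m; "tool_pos": TCP position; "tool_rot": TCP orientation; "ft_force": force on the tool from outside, world axes, zero at the start; "torque": the same for the moment, N m; "finger_gap": finger opening in mm; "grasp_force": force on a finger pad.
Only numpy, scipy, OpenCV 4.12 (cv2) and the standard library are available. Lean on these libraries where they do the work, as an engineer would, in place of code of your own. Each camera call takes 0.05 s, during which the arm holds its last target. There are 200 camera calls.

## Working session

There is one attempt and no reset: what is moved stays moved. The work goes in short steps, Python scripts to look and compute and a shell command to move; the robot and the scene stay as the last step left them, time stands still between calls to the robot, and variables do not carry over. Pictures are saved under pics/ and viewed, at most 10 in all, crops included, and the job is handed in when it is done.

```bash
ls; mkdir -p pics; python3 - <<'E'
from bench import env
import cv2,numpy as np
print(env.get_state())
for n in("scene","top"):
    s=env.snapshot(n); cv2.imwrite(f"pics/{n}0.png",s["frame"][:,:,::-1])
    np.savez(f"pics/{n}0.npz",**s)
    print(n,{k:np.round(v,4).tolist() for k,v in s.items() if k!="frame"})
E
```

```text
pics
{'t': 0.0, 'joint_pos': array([-75.41297406,  29.90999718,  -2.08309752,  91.67106777,
         1.21534507,  58.5049029 ,  -6.46427402]), 'dq': array([-0.04636446,  0.03899242, -0.04915227, -0.10715001, -0.0749819 ,
        0.01362092, -0.06430085]), 'tau': array([-6.60499495e-06, -9.27099824e+01,  1.97992712e+00, -3.69918466e+01,
        1.77096936e-02,  8.40762426e-03, -4.14603835e-05]), 'tool_pos': array([199.36324461, 592.01491741, 230.73321905]), 'tool_rot': array([-1.79936254e+02,  4.23902642e-03,  1.61390702e+02]), 'ft_force': array([-0.28004409, -0.8512758 , -1.07578197]), 'torque': array([-0.01988706, -0.00907822,  0.05600814]), 'grasp_force': 0.0, 'finger_gap': 85.35726604219111}
scene {'fovy': 42.8409, 'cx': 318.2707, 'cy': 199.4469, 'D': [-0.0146, 0.0, 0.0, 0.0, 0.0], 'R': [[-0.9998, -0.018, 0.001], [-0.016, 0.8596, -0.5107], [0.0083, -0.5107, -0.8597]], 't': [477.6927, 41.4421, 1262.8019]}
top {'fovy': 53.2485, 'cx': 327.0833, 'cy': 196.7535, 'D': [-0.0272, 0.0, 0.0, 0.0, 0.0], 'R': [[-0.0212, -0.9994, -0.0271], [-0.9946, 0.0239, -0.101], [0.1015, 0.0248, -0.9945]], 't': [36.6953, 505.3572, 1024.573]}
```

View pics/scene0.png

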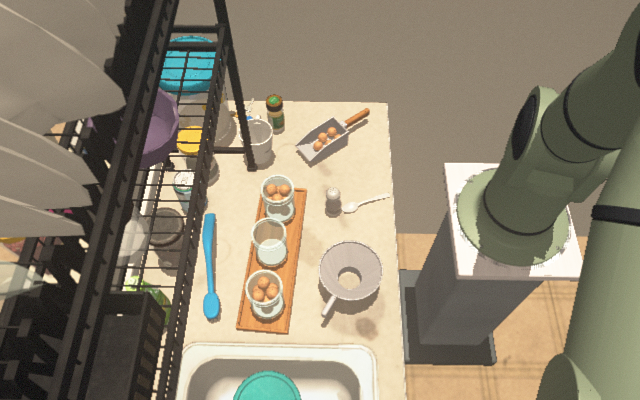

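View pics/top0.png

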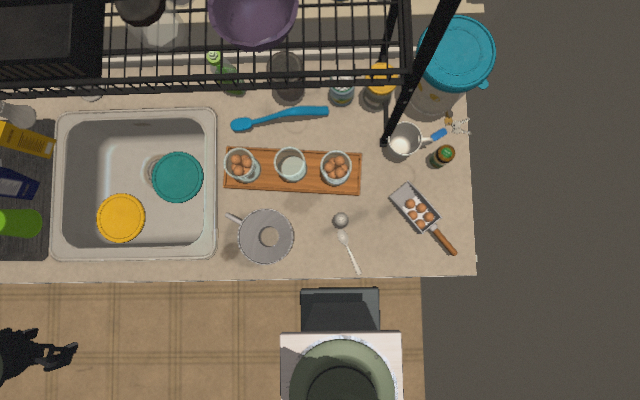

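The empty jar is in the middle place. In the top picture it is near (290,165), the funnel near (265,237) with its handle toward (233,217), and the scoop near (420,210) with its handle toward (453,250). I'll enlarge these areas.

```bash
python3 - <<'E'
import cv2,numpy as np
def crop(n,x0,y0,x1,y1,k,o):
    f=np.load(f"pics/{n}0.npz")["frame"][y0:y1,x0:x1,::-1]
    im=cv2.resize(f,None,fx=k,fy=k,interpolation=cv2.INTER_CUBIC)
    for u in range((x0+9)//10*10,x1,10):
        cv2.line(im,((u-x0)*k,0),((u-x0)*k,4 if u%50 else 12),(0,0,255),1)
        if u%20==0: cv2.putText(im,str(u),((u-x0)*k-10,22),0,.35,(0,0,255),1)
    for v in range((y0+9)//10*10,y1,10):
        cv2.line(im,(0,(v-y0)*k),(4,(v-y0)*k),(0,0,255),1)
        if v%20==0: cv2.putText(im,str(v),(6,(v-y0)*k+4),0,.35,(0,0,255),1)
    cv2.imwrite(f"pics/{o}.png",im)
crop("top",218,130,478,280,3,"topc")
crop("scene",230,90,400,335,2,"scenec") if 0 else crop("scene",225,90,400,335,2,"scenec")
E
```

```text
(no output)
```

View pics/topc.png

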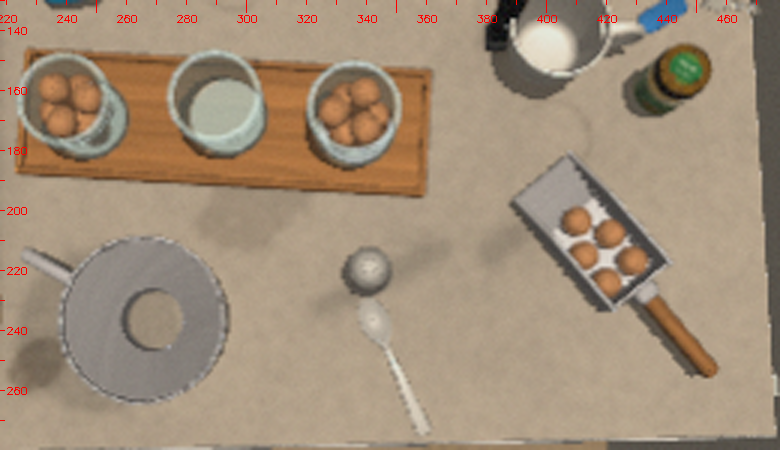

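View pics/scenec.png

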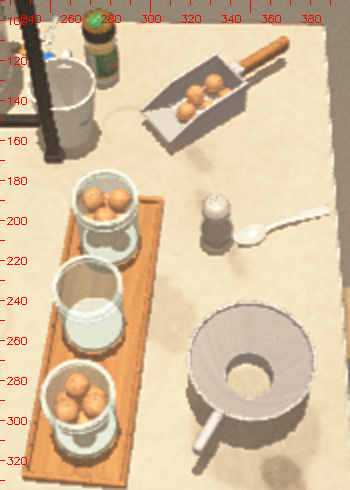

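Pixels read in the top picture:

| Feature | Pixels |
|---|---|
| Empty jar rim | (290,164.3) |
| Full jar rims | (239.7,163.3), (335.7,167.3) |
| Funnel rim | (265.7,236.7) |
| Funnel handle end | (226.5,214) |
| Scoop lip corners | (408.3,181.7), (389,198) |
| Scoop back corners | (440.7,217.3), (422,233) |
| Scoop handle end | (454.5,253.5) |

In the scene picture, the jar rim is at (269,233.5), the funnel rim at (350.5,270.5) and the scoop handle end at (368,110).

```bash
cat > h.py <<'E'
import cv2,numpy as np
from scipy.spatial.transform import Rotation as Ro
from bench import env
def cam(s):
    f=200/np.tan(np.radians(float(s["fovy"]))/2)
    return np.array([[f,0,s["cx"]],[0,f,s["cy"]],[0,0,1.]]),np.array(s["D"],float),np.array(s["R"],float),np.array(s["t"],float)
def at(s,u,v,z):
    K,D,R,t=cam(s); p=cv2.undistortPoints(np.array([[[u,v]]],float),K,D)[0,0]
    d=R.T@np.r_[p,1]; c=-R.T@t; return c+d*(z-c[2])/d[2]
def proj(s,X):
    K,D,R,t=cam(s); return cv2.projectPoints(np.array(X,float).reshape(-1,1,3),cv2.Rodrigues(R)[0],t,K,D)[0][:,0]
def to(pos,R=None,cur=None):
    """shift (cm) and turn (rad) in tool axes from current (cur) to pos,R(matrix)"""
    s=env.get_state() if cur is None else cur
    R0=Ro.from_euler('xyz',s["tool_rot"],degrees=True)
    sh=R0.inv().apply(np.array(pos)-s["tool_pos"])/10
    tn=np.zeros(3) if R is None else (R0.inv()*R).as_rotvec()
    return np.round(sh,2).tolist(),np.round(tn,3).tolist()
E
python3 - <<'E'
from h import *
T=np.load("pics/top0.npz");S=np.load("pics/scene0.npz")
for n,t,s,z in [("empty",(290,164.3),(269,233.5),113),("fullL",(239.7,163.3),(264,287.5),113),("fullR",(335.7,167.3),(278,190),113),
 ("funrim",(265.7,236.7),(350.5,270.5),75),("funh",(226.5,214),(324,315),70),("lipA",(408.3,181.7),(296.5,144),21),("lipB",(389,198),(310,165),21),
 ("backA",(440.7,217.3),(334,116.5),52),("backB",(422,233),(349.5,127),52),("sh_end",(454.5,253.5),(368,110),36),("salt",(341,218.5),(332,191),90),("spice",(446.5,152.5),(274,97),105),
 ("rackpost",(386,142),(253,169),0)]:
    print(n,np.round(at(T,*t,z)),np.round(at(S,*s,z)))
E
```

```text
empty [579. 112. 113.] [583. 116. 113.]
fullL [585. 236. 113.] [585. 240. 113.]
fullR [569.   1. 113.] [570.   4. 113.]
funrim [404. 179.  75.] [404. 184.  75.]
funh [464. 280.  70.] [461. 282.  70.]
lipA [ 541. -190.   21.] [ 539. -196.   21.]
lipB [ 499. -138.   21.] [ 501. -130.   21.]
backA [ 444. -263.   52.] [ 441. -266.   52.]
backB [ 405. -214.   52.] [ 400. -231.   52.]
sh_end [ 351. -298.   36.] [ 348. -304.   36.]
salt [445.  -9.  90.] [446.  -9.  90.]
spice [ 600. -272.  105.] [ 598. -284.  105.]
rackpost [ 655. -138.    0.] [ 651. -129.    0.]
```

Both views agree to a few mm, and the distances match the given sizes: funnel handle end at 116 mm of 118, scoop lip to handle end at 218 of 223. Next I work out the rack post heights and the first move.

```bash
python3 - <<'E'
from h import *
T=np.load("pics/top0.npz");S=np.load("pics/scene0.npz")
P=[[653,-134,z] for z in (0,100,200,300,400,500)]
print(proj(T,P).round().tolist(),proj(S,P).round().tolist())
# rail along y from the post at x=653.. at heights
for z in (100,200,300,400): print(z,proj(S,[[653,y,z] for y in(0,114,238)]).round().tolist(),proj(T,[[653,y,z] for y in(0,114,238)]).round().tolist())
D=lambda y:Ro.from_euler('xyz',[180,0,y],degrees=True)
print(to([451,260,130],D(59.5)))
E
```

```text
[[385.0, 143.0], [389.0, 133.0], [395.0, 122.0], [402.0, 107.0], [411.0, 89.0], [423.0, 64.0]] [[252.0, 167.0], [248.0, 144.0], [243.0, 118.0], [237.0, 87.0], [230.0, 52.0], [222.0, 9.0]]
100 [[243.0, 191.0], [238.0, 235.0], [232.0, 288.0]] [[335.0, 135.0], [289.0, 136.0], [240.0, 137.0]]
200 [[237.0, 166.0], [231.0, 213.0], [225.0, 269.0]] [[335.0, 123.0], [284.0, 125.0], [229.0, 126.0]]
300 [[230.0, 138.0], [224.0, 186.0], [216.0, 247.0]] [[334.0, 109.0], [277.0, 111.0], [216.0, 113.0]]
400 [[222.0, 104.0], [214.0, 155.0], [205.0, 219.0]] [[334.0, 91.0], [269.0, 93.0], [199.0, 95.0]]
([-34.44, -23.43, 10.11], [-0.001, 0.001, 1.778])
```

```bash
python3 -m handwheel '[[1,[-34.4,-23.4,10.1],[0,0,1.778]],[1,[-34.4,-23.4,10.1],[0,0,1.778]],[1,[-34.4,-23.4,10.1],[0,0,1.778]],[1,[-34.4,-23.4,10.1],[0,0,1.778]],[1,[-34.4,-23.4,10.1],[0,0,1.778]],[1,[-34.4,-23.4,10.1],[0,0,1.778]],[1,[-34.4,-23.4,10.1],[0,0,1.778]],[1,[-34.4,-23.4,10.1],[0,0,1.778]],[1,[-34.4,-23.4,10.1],[0,0,1.778]],[1,[-34.4,-23.4,10.1],[0,0,1.778]],[1,[-34.4,-23.4,10.1],[0,0,1.778]],[1,[-34.4,-23.4,10.1],[0,0,1.778]],[1,[-34.4,-23.4,10.1],[0,0,1.778]],[1,[-34.4,-23.4,10.1],[0,0,1.778]],[1,[-34.4,-23.4,10.1],[0,0,1.778]],[1,[-34.4,-23.4,10.1],[0,0,1.778]],[1,[-34.4,-23.4,10.1],[0,0,1.778]]]'; python3 - <<'E'
from h import *
s=env.get_state();print(s["joint_pos"].round(1))
print(to([451,260,46],Ro.from_euler('xyz',[180,0,59.5],degrees=True)))
for n in("scene","top"):
    q=env.snapshot(n);np.savez(f"pics/{n}1.npz",**q)
a=cv2.resize(np.load("pics/top1.npz")["frame"][190:280,210:310,::-1],None,fx=4,fy=4,interpolation=2)
b=cv2.resize(np.load("pics/scene1.npz")["frame"][240:330,290:390,::-1],None,fx=4,fy=4,interpolation=2)
cv2.imwrite("pics/c1.png",np.hstack([a,b]))
E
```

```text
t: 1.52
tool_pos: [450.6, 260.9, 130.2]
tool_rot: [180.0, 0.0, 59.8]
ft_force: [0.1, -0.0, -0.3]
finger_gap: 85.2
grasp_force: 0.0
[-54.7  31.   24.7 113.5 -19.8  39.6 -47.9]
([-0.05, 0.08, 8.42], [0.0, 0.0, 0.005])
```

View pics/c1.png

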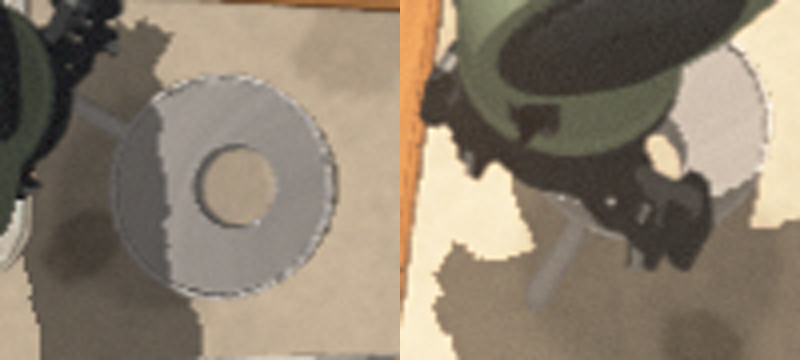

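The picture shows the handle bar running between the open fingers (scene crop, fingers at (440,95) and (690,230), handle at (560,255) below them). I'll go down and close.

```bash
python3 -m handwheel '[[1,[0,0,3],[0,0,0]],[1,[0,0,6],[0,0,0]],[1,[0,0,8.4],[0,0,0]],[1,[0,0,8.4],[0,0,0]],[-1,[0,0,8.4],[0,0,0]],[-1,[0,0,8.4],[0,0,0]],[-1,[0,0,8.4],[0,0,0]],[-1,[0,0,8.4],[0,0,0]],[-1,[0,0,8.4],[0,0,0]],[-1,[0,0,8.4],[0,0,0]],[-1,[0,0,8.4],[0,0,0]],[-1,[0,0,8.4],[0,0,0]]]'
```

```text
t: 2.62
tool_pos: [450.9, 261.1, 46.6]
tool_rot: [-180.0, -0.0, 59.5]
ft_force: [-0.2, 1.9, 4.2]
finger_gap: 10.8
grasp_force: 63.1
```

Gripped (63 N, 10.8 mm). I'll lift, then carry the funnel to above the empty jar.

```bash
python3 -m handwheel '[[-1,[0,0,-3],[0,0,0]],[-1,[0,0,-6],[0,0,0]],[-1,[0,0,-9],[0,0,0]],[-1,[0,0,-12],[0,0,0]],[-1,[0,0,-14],[0,0,0]],[-1,[0,2,-14],[0,0,-0.11]],[-1,[0,4,-14],[0,0,-0.22]],[-1,[0,6,-14],[0,0,-0.33]],[-1,[0,8,-14],[0,0,-0.44]],[-1,[0,10,-14],[0,0,-0.55]],[-1,[-0.2,11.56,-14],[0,0,-0.66]],[-1,[-0.2,11.56,-14],[0,0,-0.77]],[-1,[-0.2,11.56,-14],[0,0,-0.88]],[-1,[-0.2,11.56,-14],[0,0,-0.88]],[-1,[-0.2,11.56,-14],[0,0,-0.88]],[-1,[-0.2,11.56,-14],[0,0,-0.88]]]'; python3 - <<'E'
from h import *
for n in("scene","top"):
    q=env.snapshot(n);np.savez(f"pics/{n}2.npz",**q)
k=5
T=np.load("pics/top2.npz");S=np.load("pics/scene2.npz")
st=env.get_state();tp=st["tool_pos"];yaw=np.radians(st["tool_rot"][2]);d=np.array([np.cos(yaw),np.sin(yaw)])
ax=tp[:2]-92*d; z0=tp[2]+19-65; print(st["tool_rot"],ax,z0)
th=np.linspace(0,6.283,25)[:-1]
def ring(c,r,z): return np.c_[c[0]+r*np.cos(th),c[1]+r*np.sin(th),0*th+z]
ims=[]
for s,(x0,y0,x1,y1) in ((T,(245,105,325,205)),(S,(225,190,305,290))):
    im=cv2.resize(s["frame"][y0:y1,x0:x1,::-1],None,fx=k,fy=k,interpolation=2)
    for R,c in((ring(ax,70,z0+75),(255,0,0)),(ring([581,114],37.5,113),(0,0,255)),(ring(ax,29,z0),(0,160,0))):
        for u,v in proj(s,R): cv2.circle(im,(int((u+.5-x0)*k),int((v+.5-y0)*k)),2,c,-1)
    ims.append(im)
cv2.imwrite("pics/c2.png",np.hstack(ims))
E
```

```text
t: 3.95
tool_pos: [549.3, 200.4, 186.3]
tool_rot: [-180.0, 0.0, 109.7]
ft_force: [-0.2, -0.5, 0.3]
finger_gap: 11.0
grasp_force: 62.5
[-1.79997650e+02  8.46031200e-03  1.09815763e+02] [580.45240431 114.0390858 ] 140.28705925122256
```

View pics/c2.png

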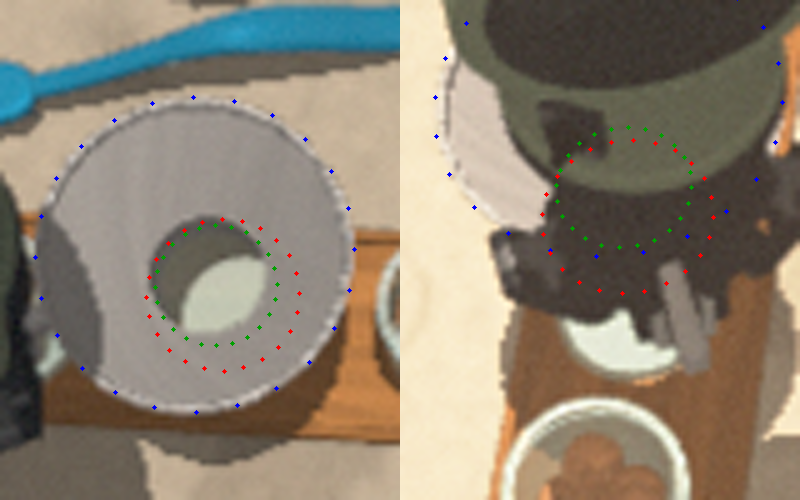

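The predicted funnel rim (blue) lies on the seen rim in the top view (37..354, 97..411), and it is about 2 px off in the scene view. I'll refine the jar centre by fitting its rim numerically in both views, with the funnel rim as a check.

```bash
python3 - <<'E'
from h import *
from scipy.ndimage import map_coordinates
th=np.linspace(0,2*np.pi,121)[:-1]
def fit(s,c0,z,r,rin,w=9):
    g=cv2.cvtColor(s["frame"],cv2.COLOR_RGB2GRAY).astype(float); best=[]
    def samp(c,rr):
        p=proj(s,np.c_[c[0]+rr*np.cos(th),c[1]+rr*np.sin(th),0*th+z]); return map_coordinates(g,[p[:,1],p[:,0]],order=1)
    for x in np.arange(-w,w+.1,.5):
        for y in np.arange(-w,w+.1,.5):
            c=(c0[0]+x,c0[1]+y); a=samp(c,rin); v=np.mean(np.clip(a-.5*samp(c,r+2.5)-.5*samp(c,2*rin-r-2.5),-40,40)); best.append((v,*c))
    best=np.array(sorted(best)[::-1][:12]); return best[0].round(1),np.average(best[:,1:],axis=0).round(1)
for n in("top","scene"):
    s=np.load(f"pics/{n}0.npz")
    for k,c in(("empty",(581,114)),("L",(585,238)),("R",(570,2.5))): print(n,k,*fit(s,c,113,37.5,35.5))
    print(n,"funnel",*fit(s,(404,181.5),75,70,69))
s=np.load("pics/top2.npz");print("top2 funnel",*fit(s,(580.5,114),215.3,70,69))
E
```

```text
top empty [ 35.6 586.5 115. ] [586.4 114.7]
top L [ 37.4 587.5 239. ] [587.4 239.2]
top R [3.77e+01 5.74e+02 5.00e-01] [574.    0.6]
top funnel [ 11.8 406.  182.5] [406.2 182.8]
scene empty [ 32.8 585.5 112.5] [585.7 112.6]
scene L [ 39.4 586.5 238. ] [586.7 238.1]
scene R [ 35.2 573.5  -1.5] [573.5  -1.8]
scene funnel [ 27.  404.5 179.5] [404.8 179.2]
top2 funnel [ 21.8 580.5 115. ] [580.8 115.2]
```

```bash
python3 - <<'E'
from h import *
th=np.linspace(0,6.283,31)[:-1];ims=[];k=8
for n,(x0,y0,x1,y1) in (("top",(262,138,312,198)),("scene",(244,210,294,270))):
    s=np.load(f"pics/{n}0.npz")
    im=cv2.resize(s["frame"][y0:y1,x0:x1,::-1],None,fx=k,fy=k,interpolation=2)
    for c,col in(((585.5,114.2),(255,0,0)),((580.5,114),(0,0,255))):
        for u,v in proj(s,np.c_[c[0]+37.5*np.cos(th),c[1]+37.5*np.sin(th),0*th+113]): cv2.circle(im,(int((u+.5-x0)*k),int((v+.5-y0)*k)),2,col,-1)
    ims.append(im)
cv2.imwrite("pics/c3.png",np.hstack(ims))
E
```

```text
(no output)
```

View pics/c3.png

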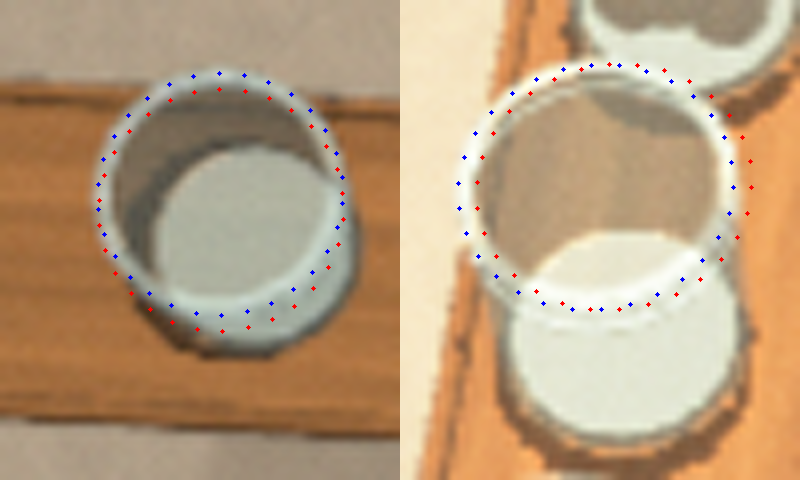

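The blue ring (585.5,114.2) lies on the rim in both views, so I shift 5 mm in +x and lower partway.

```bash
python3 -m handwheel '[[-1,[-0.17,0.47,0],[0,0,0]],[-1,[-0.17,0.47,1.2],[0,0,0]],[-1,[-0.17,0.47,2.2],[0,0,0]],[-1,[-0.17,0.47,2.9],[0,0,0]],[-1,[-0.17,0.47,3.4],[0,0,0]],[-1,[-0.17,0.47,3.9],[0,0,0]],[-1,[-0.17,0.47,3.9],[0,0,0]]]'
```

```text
t: 4.63
tool_pos: [553.9, 200.2, 146.1]
tool_rot: [-179.9, 0.0, 109.9]
ft_force: [-0.3, -0.6, -1.5]
finger_gap: 11.1
grasp_force: 62.6
```

```bash
python3 -m handwheel '[[-1,[0,0,0.5],[0,0,0]],[-1,[0,0,1.0],[0,0,0]],[-1,[0,0,1.4],[0,0,0]],[-1,[0,0,1.6],[0,0,0]],[-1,[0,0,1.6],[0,0,0]]]'; python3 -m handwheel '[[-1,[0,0,0.1],[0,0,0]],[-1,[0,0,0.15],[0,0,0]],[-1,[0,0,0.15],[0,0,0]]]'
```

```text
t: 5.05
tool_pos: [554.3, 200.3, 130.9]
tool_rot: [-180.0, 0.0, 109.9]
ft_force: [0.5, 0.1, -0.1]
finger_gap: 10.8
grasp_force: 62.6
t: 5.3
tool_pos: [554.6, 200.4, 130.0]
tool_rot: [180.0, 0.0, 109.9]
ft_force: [1.0, -0.1, 0.4]
finger_gap: 11.3
grasp_force: 62.8
```

```bash
python3 -m handwheel '[[-1,[0,0,0.05],[0,0,0]],[-1,[0,0,0.1],[0,0,0]],[-1,[0,0,0.1],[0,0,0]]]'
```

```text
t: 5.55
tool_pos: [554.7, 200.4, 129.1]
tool_rot: [180.0, 0.0, 109.9]
ft_force: [1.3, -0.3, 5.7]
finger_gap: 10.9
grasp_force: 63.4
```

```bash
python3 -m handwheel '[[-0.4,[0,0,0],[0,0,0]],[0.2,[0,0,0],[0,0,0]],[0.2,[0,0,0],[0,0,0]],[0.2,[0,0,0],[0,0,0]],[0.2,[0,0,0],[0,0,0]],[0.2,[0,0,-1],[0,0,0]],[0.2,[0,0,-3],[0,0,0]],[0.2,[0,0,-6],[0,0,0]],[0.2,[0,0,-10],[0,0,0]],[0.2,[0,0,-13],[0,0,0]],[0.2,[0,0,-13],[0,0,0]],[0.2,[0,0,-13],[0,0,0]]]';python3 - <<'E'
from h import *
print(env.get_state()["joint_pos"].round(1))
print(to([391,-268,120],Ro.from_euler('xyz',[180,0,39],degrees=True)))
s=np.load("pics/top0.npz")
# scoop fit check: refine readings with half pixel
print(proj(s,[[391-57*.777,-268-57*.629,36],[391+40*.777,-268+40*.629,36]]).round(1))
E
```

```text
t: 6.55
tool_pos: [555.0, 200.6, 261.1]
tool_rot: [179.8, -0.0, 109.9]
ft_force: [0.5, 0.2, -0.9]
finger_gap: 51.1
grasp_force: 0.0
[-36.8  25.6  15.8  96.   -7.9  59.3   1.5]
([-38.47, -31.44, 13.98], [0.003, -0.003, 1.238])
[[457.  255.3]
 [431.7 226.3]]
```

```bash
python3 -m handwheel '[[1,[-38.5,-31.4,14],[0,0,1.238]],[1,[-38.5,-31.4,14],[0,0,1.238]],[1,[-38.5,-31.4,14],[0,0,1.238]],[1,[-38.5,-31.4,14],[0,0,1.238]],[1,[-38.5,-31.4,14],[0,0,1.238]],[1,[-38.5,-31.4,14],[0,0,1.238]],[1,[-38.5,-31.4,14],[0,0,1.238]],[1,[-38.5,-31.4,14],[0,0,1.238]],[1,[-38.5,-31.4,14],[0,0,1.238]],[1,[-38.5,-31.4,14],[0,0,1.238]],[1,[-38.5,-31.4,14],[0,0,1.238]],[1,[-38.5,-31.4,14],[0,0,1.238]],[1,[-38.5,-31.4,14],[0,0,1.238]],[1,[-38.5,-31.4,14],[0,0,1.238]],[1,[-38.5,-31.4,14],[0,0,1.238]],[1,[-38.5,-31.4,14],[0,0,1.238]],[1,[-38.5,-31.4,14],[0,0,1.238]]]';python3 - <<'E'
from h import *
print(env.get_state()["joint_pos"].round(1))
print(to([391,-268,17],Ro.from_euler('xyz',[180,0,39],degrees=True)))
for n in("scene","top"):
    q=env.snapshot(n);np.savez(f"pics/{n}3.npz",**q)
a=cv2.resize(np.load("pics/top3.npz")["frame"][130:270,240:475,::-1],None,fx=2,fy=2,interpolation=2)
b=cv2.resize(np.load("pics/scene3.npz")["frame"][80:320,240:390,::-1],None,fx=2,fy=2,interpolation=2)
c=np.zeros((480,780,3),np.uint8);c[:a.shape[0],:a.shape[1]]=a;c[:,480:]=b
cv2.imwrite("pics/c4.png",c)
E
```

```text
t: 7.97
tool_pos: [390.9, -267.5, 118.8]
tool_rot: [-180.0, -0.0, 39.1]
ft_force: [-0.8, -0.3, -0.2]
finger_gap: 85.4
grasp_force: 0.0
[  4.9  29.8  29.7 120.8 -25.1  35.5   1.3]
([-0.03, 0.05, 10.18], [-0.0, -0.0, 0.002])
```

View pics/c4.png

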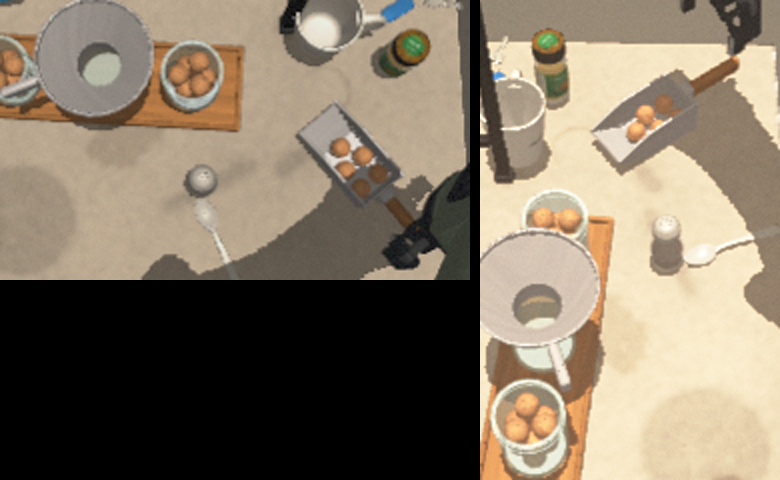

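The funnel sits level in the jar (top crop (97,58), scene crop (540,288)), with the jars unmoved. The gripper is over the scoop's handle, with five walnuts still in the trough. I'll go down and grip.

```bash
python3 -m handwheel '[[1,[0,0,3],[0,0,0]],[1,[0,0,6],[0,0,0]],[1,[0,0,8.5],[0,0,0]],[1,[0,0,10.1],[0,0,0]],[1,[0,0,10.1],[0,0,0]],[0.3,[0,0,10.1],[0,0,0]],[-0.3,[0,0,10.1],[0,0,0]],[-1,[0,0,10.1],[0,0,0]],[-1,[0,0,10.1],[0,0,0]],[-1,[0,0,10.1],[0,0,0]],[-1,[0,0,10.1],[0,0,0]],[-1,[0,0,10.1],[0,0,0]],[-1,[0,0,10.1],[0,0,0]],[-1,[0,0,10.1],[0,0,0]]]'; python3 -m handwheel '[[-1,[0,0,-0.3],[0,0,0]],[-1,[0,0,-1],[0,0,0]],[-1,[0,0,-2],[0,0,0]],[-1,[0,0,-3],[0,0,0]],[-1,[0,0,-3],[0,0,0]]]'
```

```text
t: 9.23
tool_pos: [390.7, -268.6, 18.2]
tool_rot: [180.0, -0.0, 39.0]
ft_force: [-0.2, 0.9, 7.5]
finger_gap: 14.0
grasp_force: 60.0
t: 9.65
tool_pos: [391.2, -269.1, 49.8]
tool_rot: [179.9, -0.1, 39.0]
ft_force: [0.0, 0.0, -1.7]
finger_gap: 13.8
grasp_force: 58.6
```

```bash
python3 -m handwheel '[[-1,[0,0,-2],[0,0,0]],[-1,[0,0,-5],[0,0,0]],[-1,[0.5,0,-8],[0,0,0]],[-1,[1.5,-0.1,-11],[0,0,-0.03]],[-1,[3,-0.3,-14],[0,0,-0.08]],[-1,[5,-0.5,-16.5],[0,0,-0.15]],[-1,[7,-0.7,-18],[0,0,-0.22]],[-1,[9.2,-0.9,-18.6],[0,0,-0.3]],[-1,[11.4,-1.1,-18.6],[0,0,-0.38]],[-1,[13.6,-1.3,-18.6],[0,0,-0.46]],[-1,[15.8,-1.5,-18.6],[0,0,-0.54]],[-1,[18,-1.8,-18.6],[0,0,-0.62]],[-1,[20.2,-2,-18.6],[0,0,-0.69]],[-1,[22.4,-2.2,-18.6],[0,0,-0.76]],[-1,[24.4,-2.4,-18.6],[0,0,-0.82]],[-1,[25.9,-2.6,-18.6],[0,0,-0.86]],[-1,[26.8,-2.6,-18.6],[0,0,-0.885]],[-1,[27.1,-2.64,-18.6],[0,0,-0.89]],[-1,[27.1,-2.64,-18.6],[0,0,-0.89]]]'; python3 - <<'E'
from h import *
st=env.get_state();print(st["joint_pos"].round(1))
lip=np.array([585.5,88,182])
for a in range(0,71,10):
    R=Ro.from_euler('z',90,degrees=True)*Ro.from_euler('y',a,degrees=True)*Ro.from_euler('x',180,degrees=True)
    M=R.as_matrix(); g=lip-166*M[:,0]+15*(-M[:,2]); p=g+19*M[:,2]
    print(a,p.round(),*to(p,R,st))
E
```

```text
t: 11.23
tool_pos: [584.4, -77.6, 233.7]
tool_rot: [-180.0, 0.0, 90.0]
ft_force: [-0.4, -0.4, -1.3]
finger_gap: 14.3
grasp_force: 58.8
[-13.5  28.   21.9  98.  -12.1  56.4  12.8]
0 [586. -78. 178.] [-0.03, 0.11, 5.57] [-0.0, 0.0, -0.001]
10 [586. -76. 207.] [0.15, 0.11, 2.68] [-0.0, -0.174, -0.001]
20 [586. -69. 235.] [0.83, 0.11, -0.13] [-0.0, -0.349, -0.001]
30 [586. -58. 262.] [1.99, 0.11, -2.79] [-0.001, -0.523, -0.001]
40 [586. -42. 286.] [3.59, 0.11, -5.2] [-0.001, -0.698, -0.001]
50 [586. -22. 307.] [5.59, 0.11, -7.29] [-0.001, -0.872, -0.001]
60 [586.   2. 324.] [7.92, 0.1, -9.01] [-0.001, -1.047, -0.0]
70 [586.  27. 337.] [10.51, 0.1, -10.3] [-0.001, -1.221, -0.0]
```

```bash
python3 -m handwheel '[[-1,[0.05,0.11,1.5],[0,-0.09,0]],[-1,[0.15,0.11,2.5],[0,-0.174,0]],[-1,[0.45,0.11,1.3],[0,-0.262,0]],[-1,[0.83,0.11,-0.13],[0,-0.349,0]],[-1,[1.2,0.11,-1],[0,-0.41,0]],[-1,[1.6,0.11,-1.9],[0,-0.465,0]],[-1,[1.99,0.11,-2.79],[0,-0.523,0]],[-1,[2.3,0.11,-3.3],[0,-0.56,0]],[-1,[2.6,0.11,-3.8],[0,-0.595,0]],[-1,[2.95,0.11,-4.3],[0,-0.63,0]],[-1,[3.3,0.11,-4.75],[0,-0.665,0]],[-1,[3.59,0.11,-5.2],[0,-0.698,0]],[-1,[4,0.11,-5.65],[0,-0.74,0]],[-1,[4.4,0.11,-6.1],[0,-0.775,0]],[-1,[4.8,0.11,-6.5],[0,-0.805,0]],[-1,[5.2,0.11,-6.9],[0,-0.84,0]],[-1,[5.6,0.11,-7.3],[0,-0.872,0]],[-1,[5.6,0.11,-7.3],[0,-0.872,0]],[-1,[5.6,0.11,-7.3],[0,-0.872,0]],[-1,[5.6,0.11,-7.3],[0,-0.872,0]]]'; python3 - <<'E'
from h import *
st=env.get_state();print(st["joint_pos"].round(1),st["dq"].round(1))
for n in("scene","top"):
    q=env.snapshot(n);np.savez(f"pics/{n}4.npz",**q)
a=cv2.resize(np.load("pics/top4.npz")["frame"][110:250,220:450,::-1],None,fx=2,fy=2,interpolation=2)
b=cv2.resize(np.load("pics/scene4.npz")["frame"][80:320,230:390,::-1],None,fx=2,fy=2,interpolation=2)
c=np.zeros((480,780,3),np.uint8);c[:a.shape[0],:a.shape[1]]=a;c[:,460:]=b
cv2.imwrite("pics/c5.png",c)
E
```

```text
t: 12.9
tool_pos: [585.5, -22.0, 306.9]
tool_rot: [180.0, 49.9, 90.0]
ft_force: [0.5, -0.8, -1.8]
finger_gap: 13.9
grasp_force: 59.1
[-53.7  40.1  43.3  95.   23.1  69.8 -25.7] [ 0.5 -0.5  0.1  0.1  0.1  0.1 -0. ]
```

View pics/c5.png

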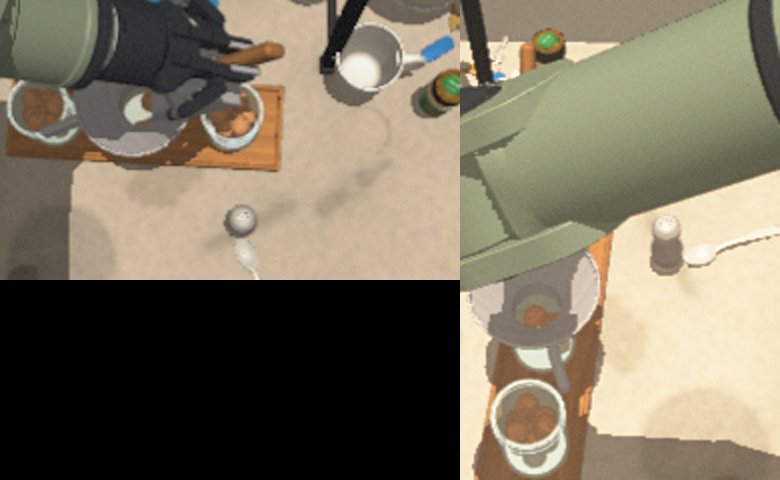

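Walnuts are showing through the funnel in the jar (scene crop (537,318)) and nothing has spilled. I'll tilt a further 15° so that everything leaves the scoop, then count from camera data.

```bash
python3 -m handwheel '[[-1,[0.1,0,-2.2],[0,-0.13,0]],[-1,[0.46,0,-4.3],[0,-0.262,0]],[-1,[0.46,0,-4.3],[0,-0.262,0]],[-1,[0.46,0,-4.3],[0,-0.262,0]],[-1,[0.2,0,-3],[0,-0.2,0]],[-1,[0.46,0,-4.3],[0,-0.262,0]],[-1,[0.46,0,-4.3],[0,-0.262,0]],[-1,[0.46,0,-4.3],[0,-0.262,0]],[-1,[0.46,0,-4.3],[0,-0.262,0]]]'; python3 - <<'E'
from h import *
st=env.get_state();print(st["joint_pos"].round(1))
R=Ro.from_euler('xyz',[180,0,90],degrees=True)
print(to([584.4,-78,250],R,st))
R=Ro.from_euler('xyz',[180,0,60],degrees=True)
E
```

```text
t: 13.75
tool_pos: [585.5, 13.4, 331.1]
tool_rot: [180.0, 64.9, 89.9]
ft_force: [0.2, 0.3, -1.2]
finger_gap: 14.2
grasp_force: 59.2
[-59.8  48.1  46.1  91.5  28.4  78.1 -30.2]
([3.45, -0.1, 11.72], [-0.0, 1.132, -0.001])
```

```bash
python3 -m handwheel '[[-1,[0.3,0,1.2],[0,0.11,0]],[-1,[0.7,0,2.4],[0,0.23,0]],[-1,[1.0,0,3.5],[0,0.34,0]],[-1,[1.4,0,4.7],[0,0.45,0]],[-1,[1.7,0,5.9],[0,0.57,0]],[-1,[2.1,0,7],[0,0.68,0]],[-1,[2.4,0,8.2],[0,0.79,0]],[-1,[2.8,0,9.4],[0,0.91,0]],[-1,[3.1,-0.1,10.5],[0,1.02,0]],[-1,[3.45,-0.1,11.7],[0,1.132,0]],[-1,[3.45,-0.1,11.7],[0,1.132,0]],[-1,[3.45,-0.1,11.7],[0,1.132,0]]]'; python3 - <<'E'
from h import *
st=env.get_state();print(st["joint_pos"].round(1))
print(to([391,-268,100],Ro.from_euler('xyz',[180,0,39],degrees=True),st))
for n in("scene","top"):
    q=env.snapshot(n);np.savez(f"pics/{n}5.npz",**q)
E
```

```text
t: 14.75
tool_pos: [583.7, -81.6, 250.7]
tool_rot: [179.9, 0.1, 89.6]
ft_force: [-0.1, 1.0, -0.6]
finger_gap: 14.0
grasp_force: 59.0
[-15.1  27.3  24.7  97.1 -12.9  58.4  13.5]
([-18.75, -19.15, 15.09], [0.002, 0.002, 0.883])
```

```bash
python3 -m handwheel '[[-1,[-1.5,-1.5,0],[0,0,0.07]],[-1,[-3.5,-3.5,0.5],[0,0,0.16]],[-1,[-6,-6,1.5],[0,0,0.27]],[-1,[-8.5,-8.5,3],[0,0,0.39]],[-1,[-11,-11,5],[0,0,0.5]],[-1,[-13.5,-13.8,7.5],[0,0,0.62]],[-1,[-16,-16.4,10.5],[0,0,0.74]],[-1,[-18,-18.4,13],[0,0,0.84]],[-1,[-18.75,-19.15,15.1],[0,0,0.883]],[-1,[-18.75,-19.15,15.1],[0,0,0.883]],[-1,[-18.75,-19.15,18.5],[0,0,0.883]],[-1,[-18.75,-19.15,21],[0,0,0.883]],[-1,[-18.75,-19.15,22.3],[0,0,0.883]],[-1,[-18.75,-19.15,22.8],[0,0,0.883]],[-1,[-18.75,-19.15,22.8],[0,0,0.883]]]'
```

```text
t: 16.1
tool_pos: [393.8, -263.9, 22.3]
tool_rot: [179.9, 0.1, 39.6]
ft_force: [-0.5, -0.1, -1.1]
finger_gap: 13.7
grasp_force: 59.0
```

```bash
python3 -m handwheel '[[-1,[0,0,0.2],[0,0,0]],[-1,[0,0,0.35],[0,0,0]],[-1,[0,0,0.35],[0,0,0]]]'; python3 -m handwheel '[[-1,[0,0,0.05],[0,0,0]],[-1,[0,0,0.1],[0,0,0]],[-1,[0,0,0.1],[0,0,0]]]'
```

```text
t: 16.35
tool_pos: [393.7, -264.9, 19.7]
tool_rot: [179.8, 0.0, 39.5]
ft_force: [0.3, -0.3, -1.4]
finger_gap: 14.1
grasp_force: 59.0
t: 16.6
tool_pos: [393.3, -265.1, 18.4]
tool_rot: [179.9, 0.1, 39.4]
ft_force: [0.3, -0.6, 5.0]
finger_gap: 14.0
grasp_force: 59.8
```

```bash
python3 -m handwheel '[[-0.5,[0,0,0],[0,0,0]],[0.2,[0,0,0],[0,0,0]],[0.2,[0,0,0],[0,0,0]],[0.2,[0,0,0],[0,0,0]],[0.2,[0,0,0],[0,0,0]],[0.2,[0,0,0],[0,0,0]],[0.2,[0,0,-2],[0,0,0]],[0.2,[0,0,-5],[0,0,0]],[0.2,[0,0,-9],[0,0,0]],[0.2,[0,0,-13],[0,0,0]],[0.2,[0,0,-17],[0,0,0]],[0.2,[0,0,-21],[0,0,0]],[0.2,[0,0,-23],[0,0,0]],[0.2,[0,0,-23],[0,0,0]]]'; python3 - <<'E'
from h import *
print(to([554.7,200.4,250],Ro.from_euler('xyz',[180,0,109.9],degrees=True)))
E
```

```text
t: 17.77
tool_pos: [394.4, -265.4, 251.9]
tool_rot: [179.6, -0.1, 39.4]
ft_force: [0.3, -0.1, 0.0]
finger_gap: 51.2
grasp_force: 0.0
([41.96, -25.81, 0.12], [0.007, 0.002, -1.23])
```

```bash
python3 -m handwheel '[[0.2,[42,-25.8,0.1],[0.005,0,-1.23]],[0.2,[42,-25.8,0.1],[0.005,0,-1.23]],[0.2,[42,-25.8,0.1],[0.005,0,-1.23]],[0.2,[42,-25.8,0.1],[0.005,0,-1.23]],[0.2,[42,-25.8,0.1],[0.005,0,-1.23]],[0.2,[42,-25.8,0.1],[0.005,0,-1.23]],[0.2,[42,-25.8,0.1],[0.005,0,-1.23]],[0.2,[42,-25.8,0.1],[0.005,0,-1.23]],[0.2,[42,-25.8,0.1],[0.005,0,-1.23]],[0.2,[42,-25.8,0.1],[0.005,0,-1.23]],[0.2,[42,-25.8,0.1],[0.005,0,-1.23]],[0.2,[42,-25.8,0.1],[0.005,0,-1.23]],[0.2,[42,-25.8,0.1],[0.005,0,-1.23]],[0.2,[42,-25.8,0.1],[0.005,0,-1.23]],[0.2,[42,-25.8,0.1],[0.005,0,-1.23]],[0.2,[42,-25.8,0.1],[0.005,0,-1.23]],[0.2,[42,-25.8,0.1],[0.005,0,-1.23]]]'; python3 - <<'E'
from h import *
print(to([554.7,200.4,130],Ro.from_euler('xyz',[180,0,109.9],degrees=True)))
for n in("scene","top"):
    q=env.snapshot(n);np.savez(f"pics/{n}6.npz",**q)
def diff(n,a,b,box):
    x0,y0,x1,y1=box
    A,B=[np.load(f"pics/{n}{i}.npz")["frame"][y0:y1,x0:x1].astype(int) for i in(a,b)]
    return A,B
# walnut-coloured pixels in scoop and inside the funnel hole (hue mask)
def nut(n,i,box):
    x0,y0,x1,y1=box;h=cv2.cvtColor(np.load(f"pics/{n}{i}.npz")["frame"][y0:y1,x0:x1],cv2.COLOR_RGB2HSV)
    return int(((h[...,0]>4)&(h[...,0]<16)&(h[...,1]>110)).sum())
print("scoop top",nut("top",0,(385,178,432,234)),nut("top",6,(385,178,432,234)))
E
```

```text
t: 19.18
tool_pos: [553.8, 200.3, 246.2]
tool_rot: [-179.7, -0.0, 109.8]
ft_force: [-0.6, 0.7, 0.4]
finger_gap: 51.1
grasp_force: 0.0
([-0.03, 0.15, 11.62], [-0.005, -0.001, -0.002])
scoop top 290 0
```

The scoop is empty now (290 walnut-coloured pixels before, 0 after). I'll grasp the funnel handle again.

```bash
python3 -m handwheel '[[0.2,[0,0.1,3],[-0.005,0,0]],[0.2,[0,0.1,6],[-0.005,0,0]],[0.2,[0,0.1,9],[-0.005,0,0]],[0.2,[0,0.1,11],[-0.005,0,0]],[0.2,[0,0.1,11.6],[-0.005,0,0]],[0.2,[0,0.1,11.6],[-0.005,0,0]],[-0.3,[0,0.1,11.6],[-0.005,0,0]],[-0.5,[0,0.1,11.6],[-0.005,0,0]],[-0.6,[0,0.1,11.6],[-0.005,0,0]],[-1,[0,0.1,11.6],[-0.005,0,0]],[-1,[0,0.1,11.6],[-0.005,0,0]],[-1,[0,0.1,11.6],[-0.005,0,0]],[-1,[0,0.1,11.6],[-0.005,0,0]],[-1,[0,0.1,11.6],[-0.005,0,0]]]'
```

```text
t: 20.45
tool_pos: [554.6, 201.9, 130.5]
tool_rot: [179.9, -0.1, 109.9]
ft_force: [1.2, 1.8, 5.5]
finger_gap: 10.7
grasp_force: 61.7
```

```bash
python3 -m handwheel '[[-1,[0,0,-0.3],[0,0,0]],[-1,[0,0,-0.7],[0,0,0]],[-1,[0,0,-1.2],[0,0,0]],[-1,[0,0,-1.8],[0,0,0]],[-1,[0,0,-2.4],[0,0,0]],[-1,[0,0,-3],[0,0,0]],[-1,[0,0,-4],[0,0,0]],[-1,[0,0,-5.5],[0,0,0]],[-1,[0,0,-7],[0,0,0]],[-1,[0,0,-8.5],[0,0,0]],[-1,[0,0,-8.5],[0,0,0]]]'; python3 - <<'E'
from h import *
print(to([451,261,120],Ro.from_euler('xyz',[180,0,59.5],degrees=True)))
for n in("scene","top"):
    q=env.snapshot(n);np.savez(f"pics/{n}7.npz",**q)
E
```

```text
t: 21.37
tool_pos: [555.4, 201.9, 218.5]
tool_rot: [179.7, -0.1, 109.9]
ft_force: [1.1, 0.5, -0.6]
finger_gap: 10.9
grasp_force: 60.9
([9.1, -7.85, 9.82], [0.004, -0.003, 0.879])
```

```bash
python3 -m handwheel '[[-1,[1,-0.8,0],[0,0,0.1]],[-1,[2.2,-1.9,0],[0,0,0.22]],[-1,[3.5,-3,0],[0,0,0.34]],[-1,[4.8,-4.1,0],[0,0,0.46]],[-1,[6.1,-5.2,0],[0,0,0.58]],[-1,[7.4,-6.4,0.5],[0,0,0.7]],[-1,[8.5,-7.3,2],[0,0,0.8]],[-1,[9.1,-7.85,4],[0,0,0.879]],[-1,[9.1,-7.85,7],[0,0,0.879]],[-1,[9.1,-7.85,10],[0,0,0.879]],[-1,[9.1,-7.85,13],[0,0,0.879]],[-1,[9.1,-7.85,15],[0,0,0.879]],[-1,[9.1,-7.85,16.3],[0,0,0.879]],[-1,[9.1,-7.85,16.6],[0,0,0.879]],[-1,[9.1,-7.85,16.6],[0,0,0.879]]]'; python3 -m handwheel '[[-1,[0,0,0.1],[0,0,0]],[-1,[0,0,0.2],[0,0,0]],[-1,[0,0,0.2],[0,0,0]]]'
```

```text
t: 22.72
tool_pos: [448.7, 259.9, 47.9]
tool_rot: [-179.9, 0.1, 59.5]
ft_force: [-0.5, -0.7, -0.1]
finger_gap: 10.7
grasp_force: 61.1
t: 22.97
tool_pos: [449.4, 260.6, 47.4]
tool_rot: [-180.0, -0.1, 59.5]
ft_force: [-0.8, -0.6, 4.3]
finger_gap: 10.7
grasp_force: 61.8
```

Contact at the expected height. I'll release, lift clear and take the final look.

```bash
python3 -m handwheel '[[-0.5,[0,0,0],[0,0,0]],[0.2,[0,0,0],[0,0,0]],[0.2,[0,0,0],[0,0,0]],[0.2,[0,0,0],[0,0,0]],[0.2,[0,0,0],[0,0,0]],[0.2,[0,0,0],[0,0,0]],[0.2,[0,0,-1.5],[0,0,0]],[0.2,[0,0,-4],[0,0,0]],[0.2,[0,0,-8],[0,0,0]],[0.2,[0,0,-12],[0,0,0]],[0.2,[0,0,-16],[0,0,0]],[0.2,[0,0,-20],[0,0,0]],[0.2,[-3,-8,-22],[0,0,0]],[0.2,[-3,-12,-22],[0,0,0]],[0.2,[-3,-12,-22],[0,0,0]],[0.2,[-3,-12,-22],[0,0,0]],[0.2,[-3,-12,-22],[0,0,0]]]'; python3 - <<'E'
from h import *
for n in("scene","top"):
    q=env.snapshot(n);np.savez(f"pics/{n}8.npz",**q)
a=cv2.resize(np.load("pics/top8.npz")["frame"][130:280,215:475,::-1],None,fx=1.9,fy=1.9,interpolation=2)
j=cv2.resize(np.load("pics/top8.npz")["frame"][138:198,262:312,::-1],None,fx=5,fy=5,interpolation=2)
b=cv2.resize(np.load("pics/scene8.npz")["frame"][85:335,235:385,::-1],None,fx=2,fy=2,interpolation=2)
c=np.zeros((600,800,3),np.uint8);c[:a.shape[0],:a.shape[1]]=a;c[290:590,:250]=j;c[:500,500:]=b
cv2.imwrite("pics/c6.png",c)
E
```

```text
t: 24.38
tool_pos: [328.9, 296.7, 267.7]
tool_rot: [-179.9, -0.1, 59.8]
ft_force: [0.3, -1.1, -0.2]
finger_gap: 51.0
grasp_force: 0.0
```

View pics/c6.png

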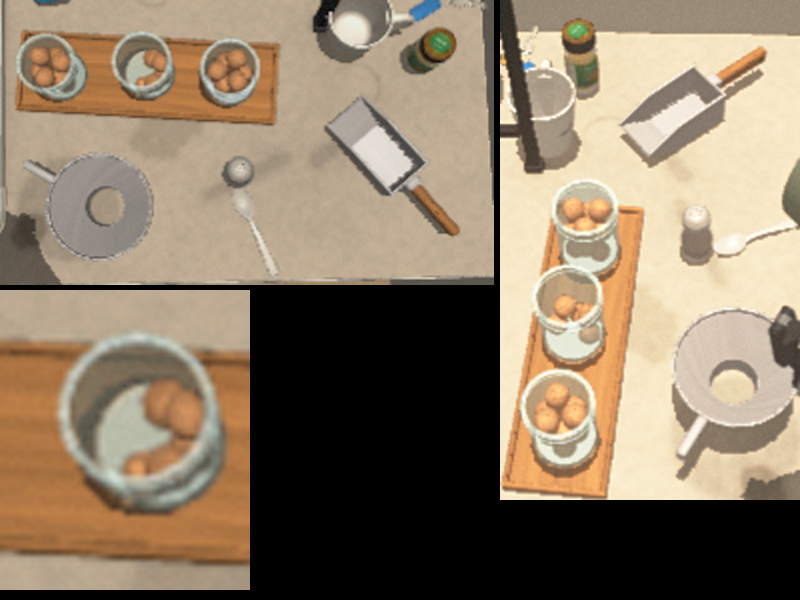

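The final picture shows the jar upright without the funnel and with walnuts in it (top crop, lower left (170,430)). The scoop lies flat and empty, and the funnel stands on its spout. I'll check numerically for stray walnuts and for moved bystanders.

```bash
python3 - <<'E'
from h import *
for n in("top","scene"):
    A,B=[np.load(f"pics/{n}{i}.npz")["frame"] for i in(0,8)]
    d=(np.abs(A.astype(int)-B).max(2)>45).astype(np.uint8)
    h=cv2.cvtColor(B,cv2.COLOR_RGB2HSV); m=((h[...,0]>4)&(h[...,0]<17)&(h[...,1]>100)).astype(np.uint8)&d
    N,_,st,c=cv2.connectedComponentsWithStats(m)
    print(n,"new nut-coloured:",[(st[i,4].item(),c[i].round().tolist()) for i in range(1,N) if st[i,4]>5])
    N,_,st,c=cv2.connectedComponentsWithStats(cv2.dilate(d,np.ones((3,3))))
    print("changed:",[(st[i,4].item(),c[i].round().tolist()) for i in range(1,N) if st[i,4]>40])
x=np.load("pics/top0.npz")
print("nut r px at jar floor",np.diff(proj(x,[[585,101,27],[585,127,27]])[:,0]))
E
```

```text
top new nut-coloured: [(152, [295.0, 165.0]), (7, [434.0, 229.0])]
changed: [(348, [296.0, 168.0]), (1187, [416.0, 210.0]), (85, [260.0, 211.0]), (141, [263.0, 232.0]), (18426, [118.0, 317.0]), (55, [241.0, 246.0]), (91, [448.0, 252.0]), (83, [264.0, 264.0]), (152, [286.0, 345.0]), (160, [66.0, 376.0])]
scene new nut-coloured: [(8, [345.0, 123.0]), (664, [623.0, 242.0]), (123, [270.0, 240.0]), (27, [593.0, 239.0]), (21, [607.0, 254.0]), (12, [630.0, 268.0]), (6, [638.0, 267.0]), (9, [619.0, 274.0]), (11, [614.0, 279.0]), (11, [604.0, 279.0]), (8, [622.0, 280.0]), (110, [588.0, 293.0]), (26, [623.0, 288.0]), (42, [632.0, 287.0]), (37, [598.0, 287.0]), (11, [614.0, 286.0]), (8, [618.0, 291.0]), (53, [581.0, 299.0]), (11, [597.0, 294.0]), (14, [612.0, 294.0]), (26, [632.0, 297.0]), (40, [622.0, 300.0]), (14, [601.0, 300.0]), (8, [611.0, 298.0]), (48, [637.0, 306.0]), (13, [628.0, 305.0]), (191, [629.0, 326.0]), (9, [613.0, 313.0]), (6, [617.0, 314.0]), (7, [637.0, 318.0]), (17, [637.0, 325.0]), (58, [580.0, 328.0]), (8, [618.0, 324.0]), (16, [569.0, 330.0]), (1012, [610.0, 372.0]), (6, [618.0, 331.0]), (746, [568.0, 366.0]), (13, [622.0, 335.0]), (16, [587.0, 340.0]), (7, [609.0, 345.0]), (67, [634.0, 356.0]), (16, [617.0, 352.0]), (9, [586.0, 355.0]), (6, [581.0, 357.0]), (14, [634.0, 368.0]), (8, [560.0, 372.0]), (6, [572.0, 381.0]), (12, [581.0, 384.0]), (13, [555.0, 385.0]), (22, [636.0, 396.0]), (21, [556.0, 397.0]), (11, [576.0, 397.0]), (7, [601.0, 397.0])]
changed: [(20580, [485.0, 146.0]), (245, [618.0, 91.0]), (15381, [604.0, 297.0]), (157, [364.0, 118.0]), (1264, [322.0, 142.0]), (42, [576.0, 202.0]), (493, [272.0, 245.0]), (98, [541.0, 256.0]), (178, [469.0, 269.0]), (233, [355.0, 271.0]), (179, [535.0, 272.0]), (50, [339.0, 274.0]), (499, [335.0, 294.0]), (164, [351.0, 311.0]), (2501, [385.0, 347.0]), (114, [323.0, 319.0])]
nut r px at jar floor [-9.75289218]
```

New walnut colour appears only in the target jar, and the full jars, spice jar and salt shaker are unchanged. I'm handing the job in.

```bash
python3 -c "
from bench import env
print(env.sign_off())"
```

```text
the job is handed in; nothing more can be done
None
```

The job is handed in at about 24 s: the walnuts went through the funnel into the middle jar, the scoop lies flat and empty, and the funnel stands on its spout on the worktop; I could not count all five through the glass, but the scoop is empty and the pictures show no strays.

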